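Free and unscrew a drain-pump filter cap of unknown thread hand

TASK

Open the washing machine's drain-pump filter on the worktop: press its spring ejector plate fully home so that the metal locking key is pushed out of the cap and stays in its channel, then find out which way the cap unscrews (it may be left- or right-handed), never forcing it, and turn it until it comes free. Lift it clear by at least a hand's breadth (8 cm), upright, and finish while still holding it in the gripper; leave the loose things around alone.

Things in the scene. Friction and masses are not known exactly. Their poses are not given: they have to be found in the camera images.
- pump: Grey plastic filter housing, fixed. Origin: worktop height, on the cap's vertical axis; z up. Block x -50..50, y -46..55 mm, 52 mm high; flanges 6 mm high out to x +-66; hose stub at +x out to x 71. On its -y side a narrower arm (x -28..28, out to y -118, 52 mm high) holds the key's channel, which runs along y. Near the middle front of the worktop, yaw within 0.45 rad.
- ejector_pad (a point): Outer (+y) face of the ejector's upright thumb plate on the housing's +y side (axes as the housing's). Plate 34 mm wide (x), 8 thick (y), 8 to 58 mm above the worktop; this point is 33 mm up and, unpressed, at y 89 in the housing's frame. Pressed along the housing's -y, 18 mm to its stop, against a spring of 3 N rising to 6 N; springs back.
- ejector (a joint): Travel of the ejector: 0 m unpressed, 0.018 m fully home (pressed toward the housing's -y).
- lock_key_center (a point): Centre of the loose steel key, 24 wide (x), 40 long (y), 38 mm high, in the channel. Its nose, 3.5 mm longer, stands between two ears on the cap's rim and so locks the cap. At the start at y -67, z 41 mm in the housing's frame; the ejector pushes it about 17 mm along -y, where it stays and the cap can turn. The channel's end wall is at y -111.
- cap_grip (a point): Centre of the grip wing on the filter cap (axes as the cap's, at the start parallel to the housing's). Wing 12 mm thick (x), 56 long (y), 28 high, on a disc of 84 mm diameter. At the start this point is 76 mm above the worktop, the disc's top 62, the wing's top 90 mm. Mind the wall cabinet above: it hangs from about 0.6 m over the worktop, farther than about 0.5 m from the robot.
- cap: The same cap, 0.10 to 0.20 kg; origin on its axis, 24 mm below the wing's centre. Quarter-turn thread whose hand cannot be seen: the wrong way it meets a hard stop after 0.1 to 0.2 rad (torque rises); the loosening way it turns easily and can be lifted straight up once turned 0.95 to 1.1 rad (stop at about 1.15), not before. It reaches 16 mm down into the housing.
- pin_pot_c (a point): Bystander: small round pot with lid, 91 mm across, 53 mm high; point 23 mm above its underside. Not to be moved.
- spool_1_c (a point): Bystander: thread spool, 33 mm across, 46 mm high, standing; its centre. Not to be moved.
- spool_2_c (a point): Bystander: thread spool, 33 mm across, 46 mm high, standing; its centre. Not to be moved.
- sewing_tape: Bystander: round spring tape measure, 52 mm across, 18 mm high; origin at its underside. Not to be moved.
Not all that is in view belongs to the job. Of the things shaped like the cap, the black one is meant.

How it is judged:
By the outcome, as a careful person would: the job done as asked, in the order asked, and still so for the second after the job is handed in, while the arm keeps its last pose, push and grip.
It also fails if it takes over 51 s, if anything falls off the work surface, if the arm or the gripper's body presses on something with over 40 N, if the wrist force passes 120 N, or if a joint passes its speed limit or range.

ROBOT

A 6-joint arm with a two-finger parallel gripper is mounted at the origin on a cart in front of the work surface, level with it; the furniture and walls round the work are solid. World frame = base frame: x ahead of the robot, y to its left, z up, the work surface at z = 0. Lengths are in m, angles in rad, forces in N, time in s.
With the tool pointing down it reaches from about 0.3 to 0.75 m from the base axis. Payload 8.5 kg.
Tool frame: the origin (TCP) lies on the mounting face of the last link; the fingertips stand 166 mm ahead of it and the grasp point (between the pads) lies 147 mm ahead of it; z points along the fingers, y is the line along which they close (so a half turn about z gives the same grasp; the last joint's range is limited). The gripper opens to 88 mm and grips with 3 to 60 N. Pads are 18 mm wide; open, the fingers measure 123 mm over their backs; the gripper's body (75 mm by 187 mm) begins 45 mm behind the grasp point.
Start: joints at [0.93, 0.381, 1.297, -0, 1.464, -0.215], TCP at [0.227, 0.501, 0.405] pointing down, gripper open.
Joint ranges: [-3.11, 3.11], [-0.89, 2.33], [0.22, 2.48], [-1.42, 4.56], [0.17, 2.85], [-2.88, 2.88]. Speed limits (rad/s): [2.39, 2.39, 3.14, 3.14, 3.14, 3.14].

INTERFACE

Orientations are given as a 3x3 rotation matrix whose columns are the frame's x, y, z axes.
In Python, from rig import ctrl gives the robot as it stands.
- The arm moves only by the shell command python3 -m handwheel 'ROWS' [FORCE]. ROWS is JSON, a list of rows, each a list of 7 numbers: the shift along the tool's x, y, z in units of 30 mm (1.0 is 30 mm), then the turn, a rotation vector about the tool's x, y, z in units of 8 degrees (1.0 is 8 degrees), then the opening, from 0 (shut) to 1 (fully open). In form: [[dx, dy, dz, ax, ay, az, hand], ...]. A call has 1 to 5 rows; each row shifts and turns the commanded pose from where the row before left it, along the tool's axes as they then stand; what a row does not reach is not made up. A row lasts 1/8 s, in which the tool goes at most 62.5 mm and 10.7 degrees, less where a joint would pass 70% of its speed; a pose out of reach is approached as far as the arm can. A call is refused whole if a number of a shift passes 1 or a number of a turn 1, either way. A call with a gripper value outside its range is refused whole. The fingers move at their own pace and stop on an object; FORCE is the grip in N (left out, the last holds). Time passes only in rows, so rows that do not move let the fingers close. It gives the time, the measured TCP pose, the force, the opening and the grip force at its end, in the units of the state.
- ctrl.read_state(): the state, without advancing time (a new reading comes with each control period).
- ctrl.camera(name): name is "scene" or "top" or "wrist"; returns the picture (384x512x3 uint8, red, green, blue); there is no depth.
- ctrl.calibration(name): a dict with "K" (3x3 intrinsics, pixels), "k1" (the pictures are not rectified: a ray, as slopes to the right and down, at radius r is drawn at 1 + k1 r^2 times it, then the intrinsics apply), "R" (3x3) and "t" (3): a world point X has camera coordinates R X + t. Camera axes: x right, y down, z forward; pixel columns grow to the right and rows downward; lengths in m; the calibration is good to about 2 mm. A picture is of the moment at which its call begins: read the wrist's pose just before it. calibration takes no time and is no camera call; for the wrist camera it gives the pose at the moment of the call.
- ctrl.close_job(): hands the job in; it is judged then, once.
The state is a dict: "t": time; "joint_positions": joint angles; "dq": joint speeds; "effort": joint torques, N m; "position": TCP position; "tool_rot": TCP orientation; "force": force on the tool from outside, world axes, zero at the start; "moment": the same for the moment, N m; "grip_width": finger opening in m; "grip_force": force on a finger pad.
Only numpy, scipy, OpenCV 4.12 (cv2) and the standard library are available. Lean on these libraries where they do the work, as an engineer would, in place of code of your own. Each camera call takes 0.05 s, during which the arm holds its last target. There are 200 camera calls.

## Working session

There is one attempt and no reset: what is moved stays moved. The work goes in short steps, Python scripts to look and compute and a shell command to move; the robot and the scene stay as the last step left them, time stands still between calls to the robot, and variables do not carry over. Pictures are saved under pics/ and viewed, at most 10 in all, crops included, and the job is handed in when it is done.

```bash
mkdir -p pics; ls; python3 - <<'E'
from rig import ctrl
import cv2,numpy as np
for n in("scene","top"):
    im=ctrl.camera(n); cv2.imwrite(f"pics/{n}0.png",im[:,:,::-1])
    c=ctrl.calibration(n); print(n,c)
s=ctrl.read_state();print(s["t"],s["position"],s["tool_rot"],s["force"],s["grip_width"])
a=cv2.imread("pics/top0.png");cv2.imwrite("pics/top0b.png",cv2.resize(a,(800,600),interpolation=cv2.INTER_CUBIC))
a=cv2.imread("pics/scene0.png");cv2.imwrite("pics/scene0b.png",cv2.resize(a,(800,600),interpolation=cv2.INTER_CUBIC))
E
```

```text
pics
scene {'K': array([[499.65299825,   0.        , 253.12302568],
       [  0.        , 499.65299825, 184.26052545],
       [  0.        ,   0.        ,   1.        ]]), 'k1': -0.17590219951664218, 'R': array([[ 0.87266769, -0.48829713,  0.00412528],
       [-0.28554628, -0.51713507, -0.80686717],
       [ 0.39612425,  0.70294895, -0.5907185 ]]), 't': array([-0.52539968,  0.16146487,  1.51000568])}
top {'K': array([[403.64013999,   0.        , 257.81062527],
       [  0.        , 403.64013999, 189.18930512],
       [  0.        ,   0.        ,   1.        ]]), 'k1': -0.11654823702302539, 'R': array([[ 0.02456731, -0.99968545, -0.00504418],
       [-0.99037294, -0.02365026, -0.13638955],
       [ 0.13622735,  0.00834634, -0.99064244]]), 't': array([-0.10981222,  0.5420849 ,  1.06823997])}
0.1 [0.2271585  0.5008625  0.40422566] [[-9.10709775e-01  4.13046154e-01 -7.61701840e-04]
 [ 4.13046763e-01  9.10709260e-01 -1.00743626e-03]
 [ 2.77571245e-04 -1.23210053e-03 -9.99999202e-01]] [0.15315145 0.05066286 0.38780294] 0.08783047892469294
```

View pics/top0b.png

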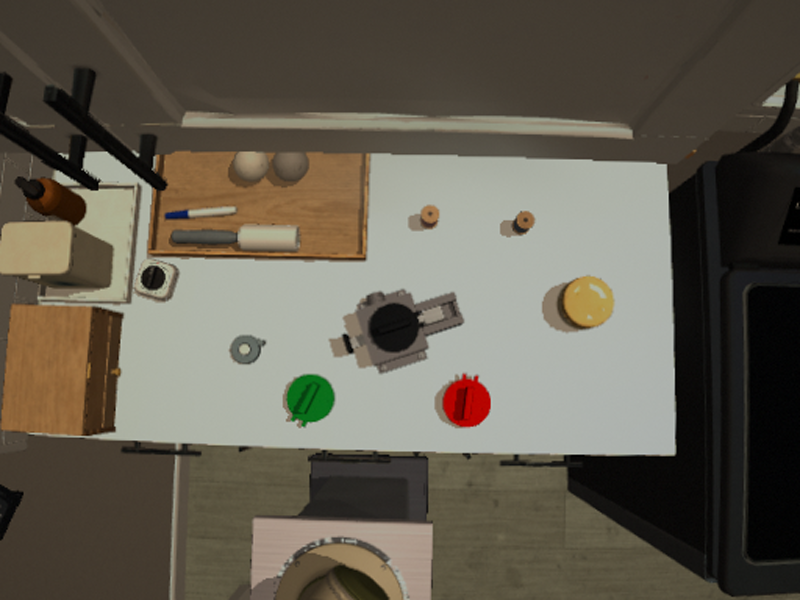

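View pics/scene0b.png

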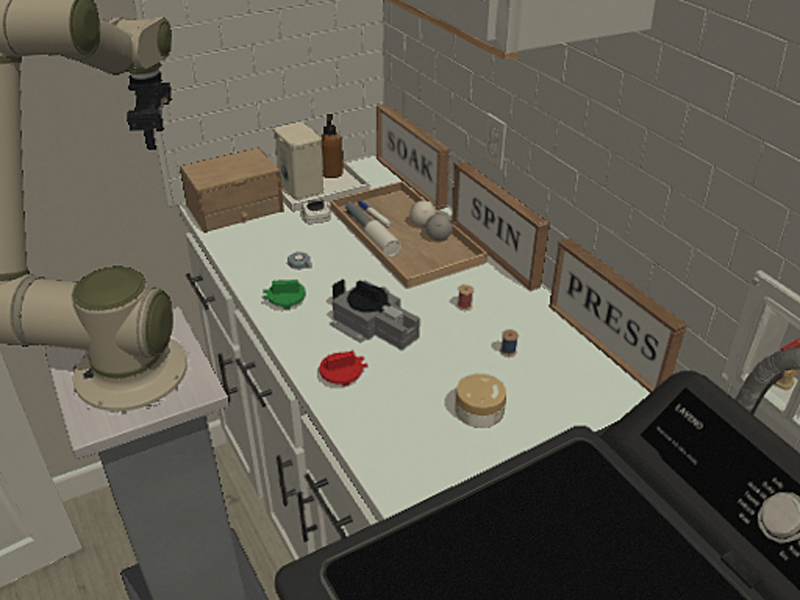

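The black cap is at about (394,328) in the 800-px top view, with the key arm to the right and ejector plate at (345,345). The tape (247,350) and the green cap (310,400) are to the left. I'll enlarge.

```bash
cat > h.py <<'E'
from rig import ctrl
import numpy as np,cv2
def ray(c,u,v):
    K=c["K"];p=cv2.undistortPoints(np.array([[[u,v]]],float),K,np.array([c["k1"],0,0,0.]))  # same model: xd=x(1+k1 r2)
    d=c["R"].T@np.array([*p[0,0],1.]);o=-c["R"].T@c["t"];return o,d
def at(c,u,v,z):
    o,d=ray(c,u,v);return o+d*(z-o[2])/d[2]
def proj(c,X):
    x=c["R"]@np.asarray(X,float)+c["t"];q=x[:2]/x[2];q=q*(1+c["k1"]*(q@q));return c["K"][:2,:2]@q+c["K"][:2,2]
E
python3 - <<'E'
import cv2
a=cv2.imread("pics/top0.png")[165:260,190:317]
cv2.imwrite("pics/tc.png",cv2.resize(a,None,fx=6.25,fy=6.25,interpolation=cv2.INTER_CUBIC))
E
```

```text
(no output)
```

View pics/tc.png

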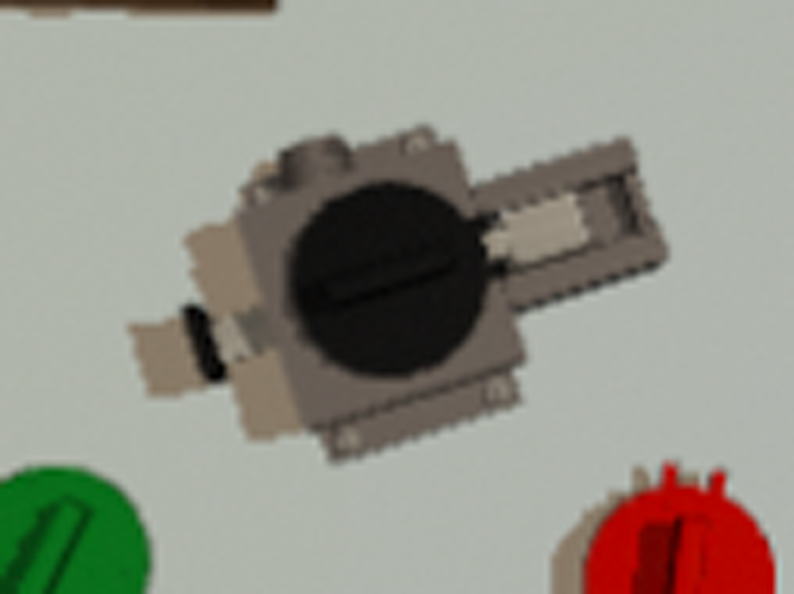

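```bash
python3 - <<'E'
from h import *
c=ctrl.calibration("top")
P=lambda x,y,z:at(c,190+(x+.5)/6.25-.5,165+(y+.5)/6.25-.5,z)
cc=P(389,280,.062);print("cap",cc)
a,b=P(632,138,.052),P(667,258,.052);m=(a+b)/2;print("arm end",a,b,np.linalg.norm(a-b),np.linalg.norm(m-cc))
d=(cc-m)[:2];yw=np.arctan2(d[1],d[0])-np.pi/2;print("yaw axis",yw,"edge",np.arctan2(*(a-b)[[1,0]]))
p=P(195,346,.058);print("plate",p)
e=(p-cc)[:2];print("yaw plate",np.arctan2(e[1],e[0])-np.pi/2,np.linalg.norm(e))
# corners of block: top-left, top right, bottom right
for n,q in dict(tl=(240,210),tr=(457,140),br=(524,360),bl=(312,430)).items():print(n,P(*q,.052)-cc)
w1,w2=P(325,300,.09),P(455,268,.09);print("wing",w1,w2)
print("tape",at(c,247*.64,350*.64,.018),"green",at(c,310*.64,400*.64,.015),"pot",at(c,588*.64,302*.64,.053),"red",at(c,467*.64,402*.64,.015))
from scipy.spatial.transform import Rotation as R
s=ctrl.read_state();print(R.from_matrix(s["tool_rot"]).as_rotvec(),np.degrees(np.arctan2(*s["tool_rot"][[1,0],1])))
E
```

```text
cap [ 0.4865979  -0.08227504  0.062     ]
arm end [ 0.55152667 -0.18549332  0.052     ] [ 0.49977343 -0.20127275  0.052     ] 0.054105348705085175 0.11819499756340746
yaw axis 0.33799203619753726 edge 0.29594378638372926
plate [ 4.56697038e-01 -2.82722961e-04  5.80000000e-02]
yaw plate 0.3496913783496083 0.08727428634148605
tl [ 0.0295397   0.06525719 -0.01      ]
tr [ 0.0622455  -0.02756108 -0.01      ]
br [-0.03205197 -0.05838412 -0.01      ]
bl [-0.06409343  0.03135866 -0.01      ]
wing [ 0.47522771 -0.05663087  0.09      ] [ 0.48982048 -0.11009885  0.09      ]
tape [0.44297619 0.17809368 0.018     ] green [0.35843295 0.06218909 0.015     ] pot [ 0.53883716 -0.41902703  0.053     ] red [ 0.36200919 -0.2135903   0.015     ]
[-6.63686532e-01 -3.07014352e+00  1.79925330e-03] 65.60364664026143
```

Cap axis ≈ (0.487, −0.082), yaw ≈ 0.335; the arm end is 118 mm away and 54 mm wide, matching the 118 and 56 mm given. The pad should be at about (0.457, 0.002). I'll turn the tool so its y axis lies along housing x (closed fingers press broadside), then move over.

```bash
cat > st.py <<'E'
from h import *
cc=np.array([.4866,-.0823]);yaw=.335
s=ctrl.read_state();R=s["tool_rot"];e=s["position"][:2]-cc;c,sn=np.cos(yaw),np.sin(yaw)
print("t %.2f hx %.1f hy %.1f tcpz %.1f tipz %.1f mm"%(s["t"],1e3*(c*e[0]+sn*e[1]),1e3*(-sn*e[0]+c*e[1]),1e3*s["position"][2],1e3*(s["position"][2]-.166)),
"psi-yaw deg %.2f"%np.degrees(np.arctan2(R[1,1],R[0,1])-yaw),"tilt",np.round(R[2,:2],3),"F",np.round(s["force"],1),"M",np.round(s["moment"],2),"w %.4f gf %.1f"%(s["grip_width"],s["grip_force"]),"q",np.round(s["joint_positions"],2))
E
python3 -m handwheel '[[-1,0,0,0,0,1,0],[-1,0,0,0,0,1,0],[-1,0,0,0,0,1,0],[-1,0,0,0,0,1,0],[-1,0,0,0,0,1,0]]' 10
python3 -m handwheel '[[-1,0,0,0,0,0.8,0],[-1,0,0,0,0,0,0],[-1,0,0,0,0,0,0],[-1,0,0,0,0,0,0],[0,0,0,0,0,0,0]]'
python3 st.py
```

```text
t: 0.72
position: [0.3399, 0.4048, 0.4043]
tool_rot: [[-0.428, 0.904, -0.001], [0.904, 0.428, -0.001], [-0.0, -0.001, -1.0]]
force: [0.3, 0.0, -0.4]
grip_width: 0.0404
grip_force: 0.0
t: 1.35
position: [0.3822, 0.2925, 0.4046]
tool_rot: [[-0.326, 0.945, -0.0], [0.945, 0.326, -0.0], [-0.0, -0.001, -1.0]]
force: [0.3, 1.5, -0.2]
grip_width: -0.0001
grip_force: 0.0
t 1.35 hx 24.6 hy 388.3 tcpz 404.6 tipz 238.6 mm psi-yaw deg -0.14 tilt [-0.    -0.001] F [ 0.3  1.5 -0.2] M [ 0.    0.1  -0.01] w -0.0001 gf 0.0 q [ 0.41  0.26  1.48 -0.    1.4   0.07]
```

```bash

python3 -m handwheel '[[-1,-0.8,0,0,0,0,0],[-1,0,0,0,0,0,0],[-1,0,0.5,0,0,0,0],[-1,0,0.5,0,0,0,0],[-1,0,0.5,0,0,0,0]]' >/dev/null
python3 -m handwheel '[[-1,0,0.5,0,0,0,0],[-1,0,0.5,0,0,0,0],[-1,0,0.5,0,0,0,0],[-0.6,0,0,0,0,0,0],[0,0,0,0,0,0,0]]' >/dev/null
python3 st.py
python3 - <<'E'
from h import *
c=ctrl.calibration("wrist")
im=ctrl.camera("wrist");cv2.imwrite("pics/w1.png",cv2.resize(im[:,:,::-1],(800,600),interpolation=cv2.INTER_CUBIC))
cc=np.array([.4866,-.0823]);a=.335
H=lambda x,y,z:np.array([cc[0]+np.cos(a)*x-np.sin(a)*y,cc[1]+np.sin(a)*x+np.cos(a)*y,z])
for n,p in dict(cap=(0,0,.062),pl1=(-.017,.089,.058),pl2=(.017,.089,.058),w1=(0,.028,.09),w2=(0,-.028,.09),b1=(-.05,.055,.052),b2=(.05,.055,.052)).items():print(n,proj(c,H(*p))*800/512)
E
```

```text
t 2.60 hx 1.0 hy 131.1 tcpz 315.1 tipz 149.1 mm psi-yaw deg -0.05 tilt [-0.     0.001] F [0.4 1.  0.5] M [-0.11  0.03  0.04] w 0.0003 gf 0.0 q [-0.17  0.3   1.72  0.    1.12 -0.51]
cap [393.18879751 535.4439843 ]
pl1 [360.1862734  390.92955887]
pl2 [424.77656402 390.75940621]
w1 [392.68199899 529.27219425]
w2 [393.18606202 614.38519157]
b1 [303.41564765 441.83261379]
b2 [482.29622583 441.37831187]
```

View pics/w1.png

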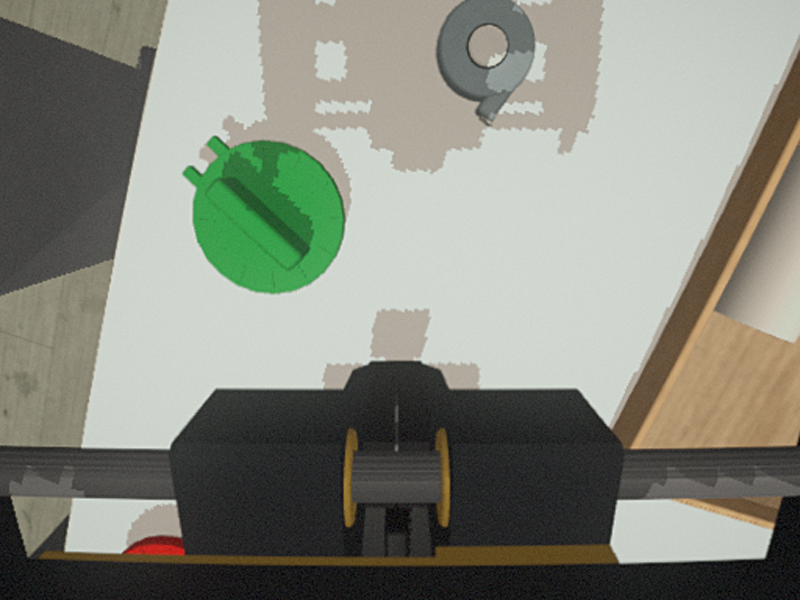

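The wrist view shows the tape (487,45) and the green cap (268,215) clear of the descent path; the hand hides the plate itself. I'll descend and press while watching the force.

```bash

python3 -m handwheel '[[0,0,1,0,0,0,0],[0,0,1,0,0,0,0],[0,0,1,0,0,0,0],[0,0,1,0,0,0,0],[0,0,0,0,0,0,0]]' >/dev/null; python3 st.py
python3 -m handwheel '[[-0.5,0,0,0,0,0,0],[-0.3,0,0,0,0,0,0],[-0.2,0,0,0,0,0,0],[0,0,0,0,0,0,0]]' >/dev/null; python3 st.py
python3 -m handwheel '[[-0.2,0,0,0,0,0,0],[-0.1,0,0,0,0,0,0],[0,0,0,0,0,0,0]]' >/dev/null; python3 st.py
```

```text
t 3.27 hx 0.6 hy 132.4 tcpz 194.1 tipz 28.1 mm psi-yaw deg 0.07 tilt [ 0.002 -0.003] F [ 0.   0.2 -0.3] M [-0.05  0.04 -0.07] w 0.0004 gf 0.0 q [-0.17  0.5   1.87  0.    0.78 -0.51]
t 3.77 hx 0.6 hy 100.8 tcpz 195.1 tipz 29.1 mm psi-yaw deg -0.05 tilt [-0.     0.001] F [-0.2  0.2 -0.5] M [-0.02  0.04  0.02] w 0.0005 gf 0.0 q [-0.23  0.51  1.84  0.    0.79 -0.57]
t 4.15 hx 0.5 hy 92.5 tcpz 194.7 tipz 28.7 mm psi-yaw deg 0.01 tilt [ 0. -0.] F [-0.9  4.   2.4] M [0.38 0.2  0.06] w 0.0005 gf 1.9 q [-0.25  0.51  1.84  0.    0.79 -0.58]
```

Contact felt at about 4 N, as expected. I'll press on in small steps.

```bash

python3 -m handwheel '[[-0.15,0,0,0,0,0,0],[-0.1,0,0,0,0,0,0],[0,0,0,0,0,0,0]]' >/dev/null; python3 st.py
python3 -m handwheel '[[-0.1,0,0,0,0,0,0],[0,0,0,0,0,0,0]]' >/dev/null; python3 st.py
python3 -m handwheel '[[-0.1,0,0,0,0,0,0],[0,0,0,0,0,0,0]]' >/dev/null; python3 st.py
```

```text
t 4.53 hx 0.5 hy 85.1 tcpz 194.8 tipz 28.8 mm psi-yaw deg 0.01 tilt [ 0.001 -0.   ] F [-0.5  4.5  3.5] M [0.6  0.23 0.08] w 0.0006 gf 2.5 q [-0.26  0.52  1.83  0.    0.8  -0.6 ]
t 4.78 hx 0.5 hy 82.1 tcpz 194.7 tipz 28.7 mm psi-yaw deg 0.01 tilt [ 0.001 -0.   ] F [-1.8  5.6  3.6] M [0.7  0.22 0.03] w 0.0006 gf 2.7 q [-0.27  0.52  1.83  0.    0.8  -0.6 ]
t 5.03 hx 0.5 hy 79.5 tcpz 194.8 tipz 28.8 mm psi-yaw deg 0.01 tilt [ 0.001 -0.   ] F [-1.6  8.8  4.6] M [1.18 0.19 0.18] w 0.0005 gf 4.3 q [-0.27  0.52  1.82  0.    0.8  -0.61]
```

```bash

python3 -m handwheel '[[-0.07,0,0,0,0,0,0],[0,0,0,0,0,0,0]]' >/dev/null; python3 st.py
python3 -m handwheel '[[-0.07,0,0,0,0,0,0],[0,0,0,0,0,0,0]]' >/dev/null; python3 st.py
```

```text
t 5.28 hx 0.5 hy 78.8 tcpz 194.8 tipz 28.8 mm psi-yaw deg 0.00 tilt [ 0.005 -0.001] F [-1.6 21.1  9.5] M [3.12 0.21 0.25] w 0.0008 gf 10.7 q [-0.28  0.52  1.82  0.    0.8  -0.61]
t 5.53 hx 0.4 hy 78.1 tcpz 194.8 tipz 28.8 mm psi-yaw deg -0.01 tilt [ 0.008 -0.001] F [-2.5 34.9 13.8] M [4.99 0.15 0.34] w 0.0000 gf 17.1 q [-0.28  0.52  1.82  0.01  0.81 -0.62]
```

Hard stop reached: force rose to 35 N with no further travel. Backing off and up to check the key.

```bash

python3 -m handwheel '[[1,0,0,0,0,0,0],[1,0,0,0,0,0,0.2],[0,0,-1,0,0,0,1],[0,0,-1,0,0,0,1],[0,0,-1,0,0,0,1]]' 20 >/dev/null
python3 -m handwheel '[[0,0,-1,0,0,0,1],[0,0,0,0,0,0,1]]' >/dev/null; python3 st.py
python3 - <<'E'
from h import *
im=ctrl.camera("top")[165:260,190:317,::-1];a=cv2.resize(im,None,fx=3.14,fy=3.14,interpolation=cv2.INTER_CUBIC)
im=ctrl.camera("scene")[165:260,190:317,::-1];b=cv2.resize(im,None,fx=3.14,fy=3.14,interpolation=cv2.INTER_CUBIC)
cv2.imwrite("pics/k1.png",np.hstack([a,b]))
E
```

```text
t 6.40 hx 0.8 hy 134.5 tcpz 316.2 tipz 150.2 mm psi-yaw deg 0.02 tilt [-0.003  0.004] F [ 0.6  0.5 -1. ] M [-0.06  0.11 -0.02] w 0.0582 gf 0.0 q [-0.17  0.3   1.72 -0.    1.12 -0.5 ]
```

View pics/k1.png

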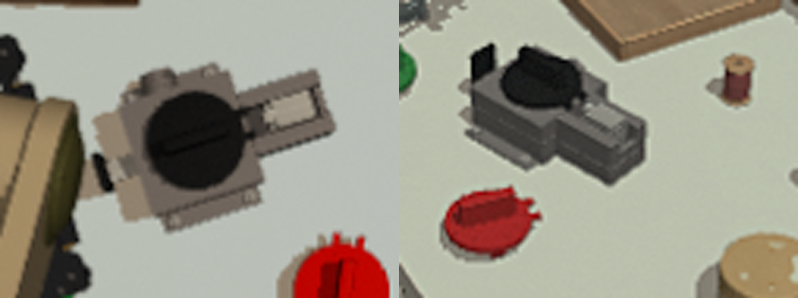

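The key (290,108 left crop) has moved out along the channel, with a clear gap to the ears. Now I'll move over the cap and lower onto the wing.

```bash

python3 -m handwheel '[[-1,0,0,0,0,0,1],[-1,0,0,0,0,0,1],[-1,0,0,0,0,0,1],[-1,0,0,0,0,0,1],[-0.5,0,0,0,0,0,1]]' >/dev/null
python3 -m handwheel '[[0,0,0.9,0,0,0,1],[0,0,0.9,0,0,0,1],[0,0,0.6,0,0,0,1],[0,0,0,0,0,0,1]]' >/dev/null; python3 st.py
```

```text
t 7.62 hx 0.4 hy 0.2 tcpz 241.3 tipz 75.3 mm psi-yaw deg 0.03 tilt [ 0.003 -0.003] F [-0.8  0.7 -0.2] M [-0.06 -0.   -0.02] w 0.0876 gf 0.0 q [-0.41  0.48  1.69  0.    0.98 -0.74]
```

```bash

python3 -m handwheel '[[0,0,0.3,0,0,0,1],[0,0,0,0,0,0,0.6],[0,0,0,0,0,0,0.3],[0,0,0,0,0,0,0.1],[0,0,0,0,0,0,0]]' 8 >/dev/null;python3 st.py
python3 -m handwheel '[[0,0,0,0,0,0,0],[0,0,0,0,0,0,0],[0,0,0,0,0,0,0]]' >/dev/null; python3 st.py
```

```text
t 8.25 hx 0.6 hy -0.3 tcpz 234.0 tipz 68.0 mm psi-yaw deg 0.01 tilt [-0.  0.] F [-0.1 -0.   0.1] M [-0.07  0.01 -0.01] w 0.0503 gf 0.0 q [-0.41  0.49  1.69 -0.    0.96 -0.74]
t 8.62 hx 0.6 hy -0.3 tcpz 233.7 tipz 67.7 mm psi-yaw deg 0.01 tilt [0. 0.] F [-0.7  0.4 -0.1] M [-0.1   0.02  0.02] w 0.0205 gf 0.0 q [-0.41  0.49  1.7   0.    0.96 -0.74]
```

```bash

python3 -m handwheel '[[0,0,0,0,0,0,0],[0,0,0,0,0,0,0],[0,0,0,0,0,0,0]]' 8 >/dev/null;python3 st.py
python3 -m handwheel '[[0,0,0,0,0,0,0],[0,0,0,0,0,0,0]]' 25 >/dev/null; python3 st.py
```

```text
t 9.00 hx 0.6 hy -0.3 tcpz 233.7 tipz 67.7 mm psi-yaw deg 0.01 tilt [0. 0.] F [ 0.4 -0.2 -0. ] M [-0.05 -0.02 -0.03] w 0.0118 gf 8.0 q [-0.41  0.49  1.7   0.    0.96 -0.74]
t 9.25 hx 0.6 hy -0.3 tcpz 233.8 tipz 67.8 mm psi-yaw deg 0.01 tilt [-0.  0.] F [ 1.  -0.9 -0.2] M [-0.03 -0.09  0.04] w 0.0119 gf 25.0 q [-0.41  0.49  1.69  0.    0.96 -0.74]
```

Grip centred: width 11.9 mm, no side force. Now testing the anticlockwise direction (az negative) in small steps.

```bash

python3 -m handwheel '[[0,0,0,0,0,-0.4,0],[0,0,0,0,0,0,0]]' >/dev/null;python3 st.py
python3 -m handwheel '[[0,0,0,0,0,-0.4,0],[0,0,0,0,0,0,0]]' >/dev/null;python3 st.py
```

```text
t 9.50 hx 0.6 hy -0.3 tcpz 233.7 tipz 67.7 mm psi-yaw deg 3.19 tilt [ 0. -0.] F [-0.2 -1.3  0.2] M [-0.1   0.05  0.03] w 0.0115 gf 25.0 q [-0.41  0.49  1.7  -0.    0.96 -0.8 ]
t 9.75 hx 0.6 hy -0.3 tcpz 233.8 tipz 67.8 mm psi-yaw deg 6.34 tilt [ 0. -0.] F [-0.9  0.4  0.5] M [-0.    0.03 -0.01] w 0.0119 gf 25.0 q [-0.41  0.49  1.7  -0.    0.96 -0.85]
```

```bash

for i in 1; do python3 -m handwheel '[[0,0,0,0,0,-0.2,0],[0,0,0,0,0,0,0]]' >/dev/null;python3 st.py; done
python3 -m handwheel '[[0,0,0,0,0,-0.2,0],[0,0,0,0,0,0,0]]' >/dev/null;python3 st.py
```

```text
t 10.00 hx 0.6 hy -0.3 tcpz 233.8 tipz 67.8 mm psi-yaw deg 8.00 tilt [-0.  0.] F [ 0.1  0.8 -0. ] M [ 0.02  0.   -0.01] w 0.0116 gf 25.0 q [-0.41  0.49  1.7  -0.    0.96 -0.88]
t 10.25 hx 0.6 hy -0.3 tcpz 233.8 tipz 67.8 mm psi-yaw deg 9.63 tilt [ 0. -0.] F [-0.1 -1.1  0.4] M [-0.03  0.02 -0.02] w 0.0122 gf 25.0 q [-0.41  0.49  1.7  -0.    0.96 -0.91]
```

```bash

python3 -m handwheel '[[0,0,0,0,0,-0.2,0],[0,0,0,0,0,0,0]]' >/dev/null;python3 st.py
python3 -m handwheel '[[0,0,0,0,0,-0.2,0],[0,0,0,0,0,0,0]]' >/dev/null;python3 st.py
```

```text
t 10.50 hx 0.6 hy -0.3 tcpz 233.8 tipz 67.8 mm psi-yaw deg 11.24 tilt [-0. -0.] F [ 0.5 -0.3 -0. ] M [-0.04  0.06  0.06] w 0.0114 gf 25.0 q [-0.41  0.49  1.7  -0.    0.96 -0.94]
t 10.75 hx 0.6 hy -0.3 tcpz 233.8 tipz 67.8 mm psi-yaw deg 12.84 tilt [-0.  0.] F [-0.2 -0.3  0.3] M [-0.03  0.09  0.03] w 0.0119 gf 25.0 q [-0.41  0.49  1.7   0.    0.96 -0.97]
```

Already 0.22 rad with no torque, past the wrong-way stop range, so anticlockwise loosens. Continuing to about 63°.

```bash

python3 -m handwheel '[[0,0,0,0,0,-0.8,0],[0,0,0,0,0,-0.8,0],[0,0,0,0,0,-0.8,0],[0,0,0,0,0,0,0]]' >/dev/null;python3 st.py
python3 -m handwheel '[[0,0,0,0,0,-0.8,0],[0,0,0,0,0,-0.8,0],[0,0,0,0,0,-0.8,0],[0,0,0,0,0,0,0]]' >/dev/null;python3 st.py
python3 -m handwheel '[[0,0,0,0,0,-0.8,0],[0,0,0,0,0,-0.4,0],[0,0,0,0,0,-0.2,0],[0,0,0,0,0,0,0]]' >/dev/null;python3 st.py
```

```text
t 11.25 hx 0.6 hy -0.3 tcpz 233.8 tipz 67.8 mm psi-yaw deg 31.95 tilt [-0.  0.] F [ 0.5 -1.  -0.2] M [ 0.03 -0.01 -0.02] w 0.0117 gf 25.0 q [-0.41  0.49  1.7   0.    0.96 -1.3 ]
t 11.75 hx 0.6 hy -0.3 tcpz 233.8 tipz 67.8 mm psi-yaw deg 51.04 tilt [-0. -0.] F [ 0.5 -1.4  0.2] M [0.04 0.   0.02] w 0.0117 gf 25.0 q [-0.41  0.49  1.7  -0.    0.96 -1.63]
t 12.25 hx 0.6 hy -0.3 tcpz 233.7 tipz 67.7 mm psi-yaw deg 62.29 tilt [0. 0.] F [ 0.2 -0.   0.9] M [ 0.01 -0.02  0.08] w 0.0117 gf 25.0 q [-0.41  0.49  1.7  -0.    0.96 -1.83]
```

```bash

python3 -m handwheel '[[0,0,0,0,0,-0.15,0],[0,0,0,0,0,0,0]]' 30 >/dev/null;python3 st.py
python3 -m handwheel '[[0,0,-0.1,0,0,0,0],[0,0,0,0,0,0,0]]' >/dev/null;python3 st.py
```

```text
t 12.50 hx 0.5 hy -0.3 tcpz 233.8 tipz 67.8 mm psi-yaw deg 63.59 tilt [ 0. -0.] F [-1.  -0.1  1.5] M [-0.08  0.24  0.01] w 0.0118 gf 30.0 q [-0.41  0.49  1.7  -0.    0.96 -1.85]
t 12.75 hx 0.5 hy -0.2 tcpz 236.8 tipz 70.8 mm psi-yaw deg 63.60 tilt [0. 0.] F [-2.1 -0.1 -1.5] M [ 0.05  0.2  -0.07] w 0.0118 gf 30.0 q [-0.41  0.48  1.69  0.    0.97 -1.85]
```

It rises freely, with only about its own weight on the wrist. Lifting on.

```bash

python3 -m handwheel '[[0,0,-0.2,0,0,0,0],[0,0,-0.2,0,0,0,0],[0,0,-0.3,0,0,0,0],[0,0,0,0,0,0,0]]' >/dev/null;python3 st.py
python3 -m handwheel '[[0,0,-0.6,0,0,0,0],[0,0,-0.7,0,0,0,0],[0,0,-0.8,0,0,0,0],[0,0,-0.8,0,0,0,0],[0,0,-0.5,0,0,0,0]]' >/dev/null
python3 -m handwheel '[[0,0,-0.3,0,0,0,0],[0,0,0,0,0,0,0],[0,0,0,0,0,0,0]]' >/dev/null;python3 st.py
python3 - <<'E'
from h import *
im=ctrl.camera("scene")[60:270,150:350,::-1];b=cv2.resize(im,None,fx=2.8,fy=2.8,interpolation=cv2.INTER_CUBIC)
cv2.imwrite("pics/l1.png",b)
E
```

```text
t 13.25 hx 0.7 hy -0.4 tcpz 258.6 tipz 92.6 mm psi-yaw deg 63.61 tilt [-0.002 -0.001] F [-0.3 -1.2 -1.7] M [ 0.05 -0.02  0.01] w 0.0119 gf 30.0 q [-0.41  0.45  1.67  0.    1.02 -1.85]
t 14.25 hx 0.5 hy -0.3 tcpz 368.1 tipz 202.1 mm psi-yaw deg 63.61 tilt [0.001 0.   ] F [ 0.5 -0.2 -1.3] M [ 0.04 -0.05  0.04] w 0.0116 gf 30.0 q [-0.41  0.32  1.51 -0.    1.32 -1.85]
```

View pics/l1.png

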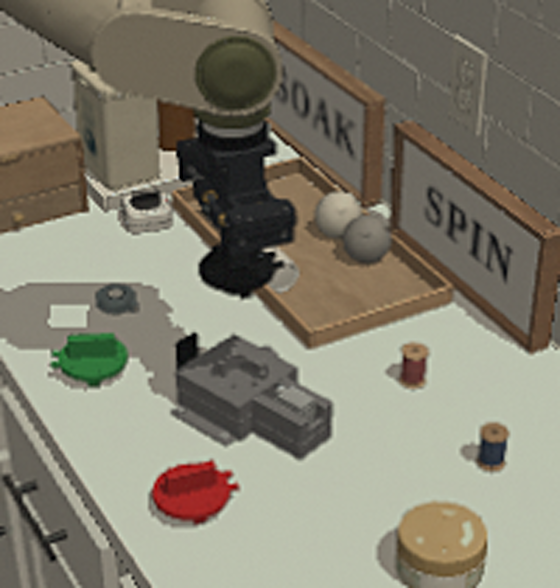

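The black cap hangs level in the gripper (238,268), 134 mm up. The housing is open, the key is still out in its channel (298,400), and the bystanders are untouched.

```bash
python3 -c "
from rig import ctrl
print(ctrl.close_job())"
```

```text
the job is handed in; nothing more can be done
None
```

The job is handed in: I pressed the ejector to its stop so the key came out and stayed in its channel, then turned the cap anticlockwise about 1.11 rad with no resistance. The cap is now held upright in the gripper about 13 cm up, and nothing else was touched.

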